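# One stroke of the push-out feeder

## Task

Two push-out feeders stand on the bench; send out the black junction box by cranking the flywheel of the feeder that holds it. Take the upright orange knob and turn the wheel clockwise (seen from above) through exactly one revolution, so that the pusher shoves the box out and comes back and the knob is back at the white home pointer, then let go. Do not touch the box itself, and leave the other feeder, which holds the yellow tape measure, unturned.

Things in the scene. Friction and masses are not known exactly. Their poses are not given: they have to be found in the camera images.
- feeder_a_knob (a point): Mid-grip point, on the axis of the upright orange crank knob (22 mm thick, 40 mm tall, 94 to 134 mm above the bench). The knob spins freely on its pin, so hold it with a fixed hand orientation. Frame fixed to the flywheel: z up, x level from knob to the wheel's vertical axis, 40 mm away; at the start x is also the way the pusher moves out. Under the knob lies a rod, its top 90 mm above the bench.
- feeder_a_wheel (a joint): Turn of the flat flywheel with the orange knob (120 mm disc, top 80 mm above the bench), rad: 0 at home at the start, growing clockwise from above, 6.283 after one revolution. At 3.14 the pusher is 80 mm out, at 6.283 back. It can turn on past that; a stop blocks counter-clockwise turning from the start. Takes 1 to 3 N at the knob and stays where left.
- junction_box: Black junction box with glands, 100 x 64 x 25 mm, loose on the feeder's bed 20 mm above the bench, between side rails, in front of the pusher; origin at the centre of its underside. One stroke slides it 65 to 80 mm away from the wheel. The feeder's blue base is 120 mm wide, from 80 mm behind (white home pointer on a post, 79 mm high) to 250 mm ahead of the wheel axis.
- feeder_b_wheel (a joint): turn in rad of the other feeder's flywheel (same build, black knob, yellow tape measure on its bed): 0 at the start, must stay there.
Mind the look-alikes: they are no part of the job. What is shaped like the junction_box but red is not meant.

How it is judged (in metres and radians):
On the way:
1. past the half turn, the pusher has slid the junction box out (value of joint feeder_a_wheel above 3.3 rad and distance of junction_box from where it was at the start of the episode above 0.055 m), for 0.1 s.
At the end, for the whole second after the job is handed in: The orange-knob flywheel has made one clockwise revolution in all, to within 15 degrees (joint 6.02 to 6.54 rad), and is at rest; the junction box lies flat and still on the feeder's bed, at least 55 mm from where it began (value of joint feeder_a_wheel between 6.02 and 6.54 rad and velocity of joint feeder_a_wheel between -0.05 and 0.05 rad/s and distance of junction_box from where it was at the start of the episode above 0.055 m and angle between junction_box's own z axis and vertical below 0.17 rad and height (world z) of junction_box between 0.014 and 0.03 m and linear speed of junction_box below 0.02 m/s); the robot touches nothing.
It fails at once if the wheel is turned more than 35 degrees past the one revolution (value of joint feeder_a_wheel above 6.9 rad).
It fails at once if the robot touches the junction box itself (contact force between any of the fingers, the arm and junction_box above 0.5 N).
It fails at once if the other feeder's wheel is turned by more than 15 degrees (value of joint feeder_b_wheel above 0.26 rad).
It also fails if it takes over 35 s, if anything falls off the work surface, if the arm or the gripper's body presses on something with over 40 N, if the wrist force passes 120 N, or if a joint passes its speed limit or range.

## Robot

A 7-joint arm with a two-finger parallel gripper is mounted at the origin on the work surface; the furniture and walls round the work are solid. World frame = base frame: x ahead of the robot, y to its left, z up, the work surface at z = 0. Lengths are in m, angles in degrees, forces in N, time in s.
With the tool pointing down it reaches from about 0.425 to 0.95 m from the base axis. Payload 16.7 kg.
Tool frame: the origin (TCP) lies midway between the tips of the shut fingers; the grasp point (between the pads) lies 19 mm behind it; z points along the fingers, y is the line along which they close (so a half turn about z gives the same grasp; the last joint's range is limited). The gripper opens to 94 mm and grips with 3 to 60 N. Pads are 16 mm wide; open, the fingers measure 119 mm over their backs; the gripper's body (75 mm by 177 mm) begins 78 mm behind the grasp point.
Start: joints at [67.408, 24.414, 4.234, 92.017, -1.954, 63.644, -3.845], TCP at [0.164, -0.655, 0.205] pointing down, gripper open.
Joint ranges: [-163.25, 163.25], [-28.42, 122.38], [-70.27, 78.77], [12.13, 141.07], [-58.53, 238.53], [9.26, 117.41], [-156.51, 156.51]. Speed limits (degrees/s): [108.29, 108.29, 136.94, 136.94, 172.46, 172.46, 172.46].

## Interface

Orientations are given as a 3x3 rotation matrix whose columns are the frame's x, y, z axes.
In Python, from rig import telemetry, eyes, bot gives the robot as it stands. The module is installed in compiled form; this text tells all that it offers.
- The arm moves only by the shell command python3 -m crank 'ROWS' [OPENING] [FORCE]. ROWS is JSON, a list of rows, each a list of 2 entries, a list of its own where there are three numbers: the shift along the tool's x, y, z in units of 0.03 m (1.0 is 0.03 m), then the turn, a rotation vector about the tool's x, y, z in units of 0.1 rad (1.0 is 0.1 rad). In form: [[[tx, ty, tz], [rx, ry, rz]], ...]. A call has 1 to 5 rows; each row shifts and turns the commanded pose from where the row before left it, along the tool's axes as they then stand; what a row does not reach is not made up. A row lasts 1/10 s, in which the tool goes at most 50 mm and 8.59 degrees, less where a joint would pass 70% of its speed; a pose out of reach is approached as far as the arm can. A call with a number of a shift or a turn outside -1 to 1 is refused whole. A call with a gripper value outside its range is refused whole. OPENING is the gripper's target within -1 to 1 (shut at 1, half-way at 0, fully open at -1), set as the call begins (- or left out, the last holds). The fingers move at their own pace and stop on an object; FORCE is the grip in N (left out, the last holds). Time passes only in rows, so rows that do not move let the fingers close. It gives the time, the measured TCP pose, the force, the opening and the grip force at its end, in the units of the state.
- telemetry.sense(): the state, without advancing time (a new reading comes with each control period).
- eyes.get_image(name): name is "side" or "top" or "wrist"; returns the picture (480x640x3 uint8, blue, green, red); there is no depth.
- eyes.camera_info(name): a dict with "fx", "fy", "cx", "cy" (pixels), "k1" (the pictures are not rectified: a ray, as slopes to the right and down, at radius r is drawn at 1 + k1 r^2 times it, then the intrinsics apply), "view" (4x4, takes a point from world to camera coordinates); the wrist camera has in their place "tool_from_camera" (4x4, takes a point from camera to tool coordinates, whose origin is the TCP and whose axes are the flange's). Camera axes: x right, y down, z forward; pixel columns grow to the right and rows downward; lengths in m; the calibration is good to about 2 mm. A picture is of the moment at which its call begins: read the wrist's pose just before it. camera_info takes no time and is no camera call.
- bot.close_job(): hands the job in; it is judged then, once.
The state is a dict: "clock": time; "joints": joint angles; "dq": joint speeds; "joint_efforts": joint torques, N m; "position": TCP position; "tcp_rot": TCP orientation; "force": force on the tool from outside, world axes, zero at the start; "moment": the same for the moment, N m; "gripper_width": finger opening in m; "finger_force": force on a finger pad.
Only numpy, scipy, OpenCV 4.12 (cv2) and the standard library are available. Lean on these libraries where they do the work, as an engineer would, in place of code of your own. Each camera call takes 0.05 s, during which the arm holds its last target. There are 200 camera calls.

## Working session

There is one attempt and no reset: what is moved stays moved. The work goes in short steps, Python scripts to look and compute and a shell command to move; the robot and the scene stay as the last step left them, time stands still between calls to the robot, and variables do not carry over. Pictures are saved under pics/ and viewed, at most 10 in all, crops included, and the job is handed in when it is done.

```bash
mkdir -p pics; python3 - <<'E'
from rig import telemetry, eyes, bot
import cv2,numpy as np
s=telemetry.sense(); print(s)
for n in("side","top","wrist"):
    im=eyes.get_image(n); cv2.imwrite(f"pics/{n}0.png",im); print(n,eyes.camera_info(n))
E
```

```text
{'clock': 0.0, 'joints': array([67.40862519, 24.44810432,  4.23098246, 92.05076358, -1.95277262,
       63.6445837 , -3.84502181]), 'dq': array([ 0.06565854, -0.0584368 ,  0.0212529 ,  0.02523393, -0.07900448,
        0.00722255,  0.05190586]), 'joint_efforts': array([ 4.58130162e-03, -9.35813642e+01,  3.66880752e+00, -4.54181635e+01,
       -4.88657551e-02,  2.02823966e-02,  1.52735124e-04]), 'position': array([ 0.16345518, -0.65446644,  0.20480483]), 'tcp_rot': array([[ 9.70193530e-01,  2.42331082e-01, -4.00235521e-04],
       [ 2.42331391e-01, -9.70192820e-01,  1.17864340e-03],
       [-1.02683698e-04, -1.24050184e-03, -9.99999225e-01]]), 'force': array([ 0.43955799, -0.66712987, -0.18516414]), 'moment': array([ 0.06042916,  0.03829729, -0.01325752]), 'finger_force': 0.0, 'gripper_width': 0.09434675017326102}
side {'fx': 556.0591321718606, 'fy': 556.0591321718606, 'cx': 312.4832897856066, 'cy': 234.512346561969, 'k1': -0.1075534050124658, 'view': array([[ 9.41674906e-01, -3.36522798e-01,  8.81757664e-04,
        -5.72687055e-01],
       [-1.67282056e-01, -4.70367336e-01, -8.664705
[... 487 characters left out ...]
2,
         5.91501452e-01],
       [ 9.52233925e-02, -1.94661634e-02, -9.95265580e-01,
         8.94524197e-01],
       [ 0.00000000e+00,  0.00000000e+00,  0.00000000e+00,
         1.00000000e+00]])}
wrist {'fx': 337.0830376840088, 'fy': 337.0830376840088, 'cx': 322.99496321175013, 'cy': 239.64855804269294, 'k1': -0.032534471862996954, 'tool_from_camera': array([[-9.74273958e-05, -9.69170513e-01, -2.46390966e-01,
         7.07187071e-02],
       [ 9.99999976e-01, -4.57499478e-05, -2.15462011e-04,
         1.23031924e-03],
       [ 1.97547054e-04, -2.46390981e-01,  9.69170494e-01,
        -1.78381896e-01],
       [ 0.00000000e+00,  0.00000000e+00,  0.00000000e+00,
         1.00000000e+00]])}
```

View pics/top0.png

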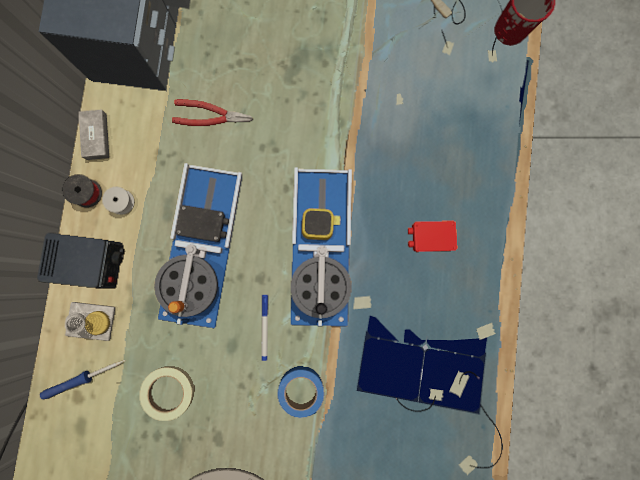

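View pics/side0.png

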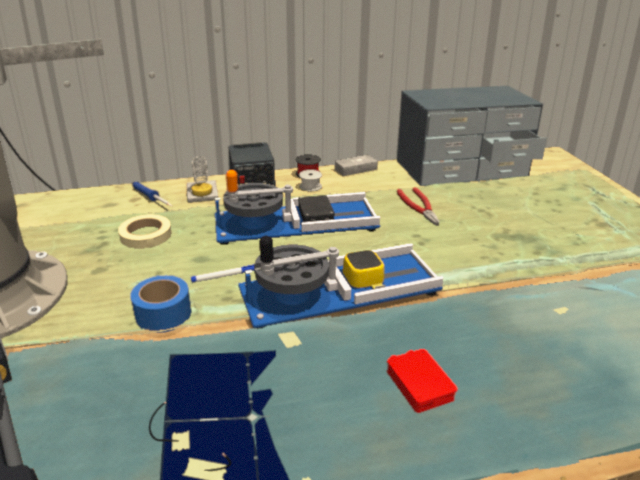

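Top view: feeder A has the orange knob (176,307), wheel (187,287) and black box (201,224). Feeder B has the black knob (320,309) and tape measure (318,223). The red look-alike is at (434,236). In the side view the orange knob is at (232,181). Orange or knob-like candidates: the orange knob, B's black knob and the yellow/brown items at (97,322). I choose the orange knob, since it is on the feeder holding the black box.

```bash
cat > h.py <<'E'
import numpy as np,cv2
from rig import telemetry, eyes
def ray(name,px,pose=None):
    c=eyes.camera_info(name)
    K=np.array([[c['fx'],0,c['cx']],[0,c['fy'],c['cy']],[0,0,1]])
    u=cv2.undistortPoints(np.array([[px]],float),K,np.array([c['k1'],0,0,0]))[0,0]
    if name=='wrist':
        p,R=pose; T=c['tool_from_camera']; W=np.eye(4); W[:3,:3]=R; W[:3,3]=p; M=W@T
    else: M=np.linalg.inv(c['view'])
    d=M[:3,:3]@np.array([u[0],u[1],1]); return M[:3,3],d/np.linalg.norm(d)
def plane(r,z): o,d=r; return o+d*(z-o[2])/d[2]
def cross(*rs):
    A=sum(np.eye(3)-np.outer(d,d) for o,d in rs); b=sum((np.eye(3)-np.outer(d,d))@o for o,d in rs)
    p=np.linalg.solve(A,b); return p,[np.linalg.norm(np.cross(p-o,d)) for o,d in rs]
def orange(im,roi=None):
    h=cv2.cvtColor(im,cv2.COLOR_BGR2HSV); m=cv2.inRange(h,(5,170,110),(17,255,255))
    if roi: k=np.zeros_like(m); x0,y0,x1,y1=roi; k[y0:y1,x0:x1]=255; m&=k
    n,l,s,c=cv2.connectedComponentsWithStats(m)
    return [(s[i],c[i]) for i in np.argsort(-s[1:,4])[:2]+1]
def blob(im,lo,hi,roi):
    m=cv2.inRange(cv2.cvtColor(im,cv2.COLOR_BGR2HSV),lo,hi);k=np.zeros_like(m); x0,y0,x1,y1=roi; k[y0:y1,x0:x1]=255; m&=k
    return m
E
python3 - <<'E'
from h import *
t=cv2.imread('pics/top0.png');s=cv2.imread('pics/side0.png')
a=orange(t,(100,250,250,350));b=orange(s,(180,140,280,230));print(a,b)
ra=ray('top',a[0][1]);rb=ray('side',b[0][1]);print('knob',cross(ra,rb))
# wheel disc: dark grey; side rays
for n,px,z in[('wheel',(187,287),.08),('box',(201,224),.045),('Bwheel',(320,287),.08),('Bknob',(320,309),.13)]:print(n,plane(ray('top',px),z))
# base outline, blue
m=blob(t,(100,120,60),(120,255,255),(130,140,250,340))
c=max(cv2.findContours(m,0,2)[0],key=cv2.contourArea); print(cv2.boundingRect(c))
m2=np.vstack(np.where(m)[::-1]).T
r=cv2.minAreaRect(m2.astype(np.float32)); bp=cv2.boxPoints(r); P=np.array([plane(ray('top',p),.01) for p in bp]);print(r,P.round(3))
cs=np.hstack([cv2.resize(t[160:340,130:260],None,fx=3,fy=3),cv2.resize(s[140:250,200:330],None,fx=3,fy=3,).copy().__class__((540,390,3),np.uint8)*0]) if 0 else cv2.resize(t[160:340,130:260],None,fx=3,fy=3)
cv2.imwrite('pics/crop1.png',cs)
E
```

```text
[(array([168, 301,  13,  12,  74], dtype=int32), array([175.10810811, 306.2972973 ]))] [(array([226, 169,  12,  23, 215], dtype=int32), array([231.69302326, 180.6372093 ])), (array([242, 178,   1,   1,   1], dtype=int32), array([242., 178.]))]
knob (array([0.46843924, 0.07982161, 0.11410365]), [np.float64(0.0006670243642424387), np.float64(0.0006670243642424613)])
wheel [0.50323642 0.06809239 0.08      ]
box [0.63125882 0.05211841 0.045     ]
Bwheel [ 0.50239256 -0.18950477  0.08      ]
Bknob [ 0.46240025 -0.18771616  0.13      ]
(183, 168, 54, 51)
((199.7320098876953, 247.72401428222656), (57.6905632019043, 154.82534790039062), 10.30484676361084) [[ 0.438  0.145  0.01 ]
 [ 0.761  0.097  0.01 ]
 [ 0.739 -0.025  0.01 ]
 [ 0.416  0.028  0.01 ]]
```

View pics/crop1.png

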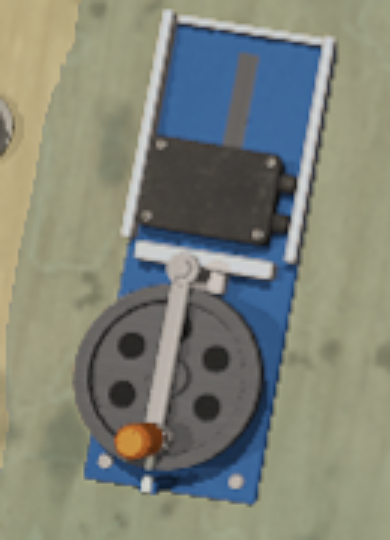

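The crop confirms it: orange knob on the wheel of the feeder holding the black box (with glands). The knob is at (0.468, 0.080, 0.114) and the wheel axis near (0.507, 0.074). I align the tool with world axes while moving off.

```bash
python3 -m crank '[[[0.5,-0.5,-0.5],[0,0,0.82]],[[0.5,-0.6,-0.5],[0,0,0.82]],[[0.5,-0.6,-0.3],[0,0,0.81]],[[0.68,-0.84,0],[0,0,0]],[[0.68,-0.84,0],[0,0,0]]]' -1 && python3 -c "
from rig import telemetry as t;s=t.sense();print(s['joints'].round(1),s['position'],s['tcp_rot'].round(3))"
```

```text
clock: 0.65
position: [0.2412, -0.546, 0.2446]
tcp_rot: [[1.0, -0.001, 0.0], [-0.001, -1.0, -0.0], [0.0, 0.0, -1.0]]
force: [1.0, -0.2, -1.0]
gripper_width: 0.094
finger_force: 0.0
[ 56.4  15.2   4.3 100.   -1.3  64.8 -28.9] [ 0.24115971 -0.54604985  0.24461776] [[ 1.    -0.001  0.   ]
 [-0.001 -1.    -0.   ]
 [ 0.     0.    -1.   ]]
```

```bash
python3 -m crank '[[[0.7,-0.82,0],[0,0,0]],[[0.7,-0.82,0],[0,0,0]],[[0.7,-0.82,0],[0,0,0]],[[0.7,-0.82,0],[0,0,0]],[[0.7,-0.82,0],[0,0,0]]]' >/dev/null
python3 -m crank '[[[0.7,-0.82,0],[0,0,0]],[[0.7,-0.82,0],[0,0,0]],[[0.7,-0.82,0],[0,0,0]],[[0.7,-0.82,0],[0,0,0]],[[0.7,-0.82,0],[0,0,0]]]'
python3 -m crank '[[[0.05,-0.97,0],[0,0,0]],[[0.05,-0.97,0],[0,0,0]],[[0.05,-0.97,0],[0,0,0]],[[0.05,-0.97,0],[0,0,0]],[[0.05,-0.97,0],[0,0,0]]]' >/dev/null
python3 -m crank '[[[0.05,-0.97,0],[0,0,0]],[[0.05,-0.97,0],[0,0,0]],[[0.05,-0.97,0],[0,0,0]],[[0.05,-0.97,0],[0,0,0]],[[0.05,-0.97,0],[0,0,0]]]'
python3 -m crank '[[[0.05,-0.97,0],[0,0,0]],[[0.05,-0.97,0],[0,0,0]],[[0,0,0],[0,0,0]],[[0,0,0],[0,0,0]]]'
python3 - <<'E'
from h import *
s=telemetry.sense(); im=eyes.get_image('wrist'); cv2.imwrite('pics/w1.png',im)
b=orange(im); print(s['joints'].round(1),b)
r=ray('wrist',b[0][1],(s['position'],s['tcp_rot'])); print(plane(r,.114),plane(r,.134))
t=cv2.imread('pics/top0.png');sd=cv2.imread('pics/side0.png')
print(cross(r,ray('side',(231.69,180.64))))
E
```

```text
clock: 1.65
position: [0.4513, -0.2998, 0.2444]
tcp_rot: [[1.0, -0.0, -0.0], [-0.0, -1.0, 0.0], [-0.0, -0.0, -1.0]]
force: [1.0, -1.2, 0.7]
gripper_width: 0.094
finger_force: 0.0
clock: 2.65
position: [0.4656, -0.0088, 0.2445]
tcp_rot: [[1.0, -0.0, -0.0], [-0.0, -1.0, -0.0], [-0.0, 0.0, -1.0]]
force: [0.4, -0.6, -0.8]
gripper_width: 0.0942
finger_force: 0.0
clock: 3.05
position: [0.4687, 0.0484, 0.2444]
tcp_rot: [[1.0, 0.001, -0.0], [0.001, -1.0, -0.0], [-0.0, 0.0, -1.0]]
force: [0.2, -0.8, -0.4]
gripper_width: 0.0941
finger_force: 0.0
[  10.4    4.5  -25.2  113.2    2.1   62.8 -105.7] [(array([278, 220,  25,  29, 308], dtype=int32), array([292.38961039, 231.12012987]))]
[0.46942115 0.07586764 0.114     ] [0.47397953 0.07400751 0.134     ]
(array([0.46906681, 0.07594491, 0.11546718]), [np.float64(0.0007003870768513632), np.float64(0.0007003870768512082)])
```

View pics/w1.png

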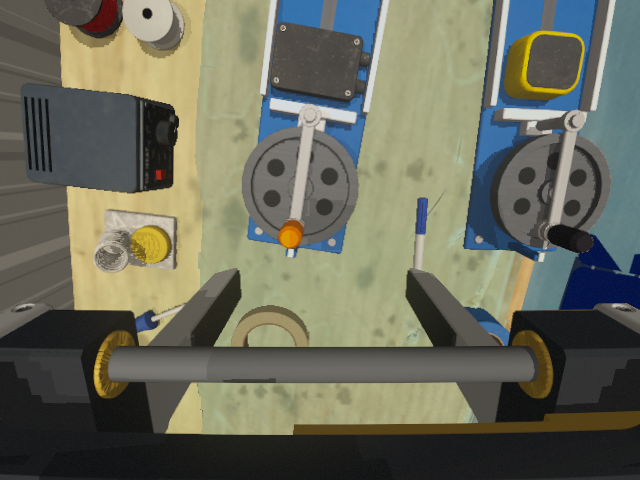

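The wrist view shows the orange knob at (291,233), the wheel hub near (300,187) and the fingers clear of the knob. I lower around the knob.

```bash
python3 -c "
from h import *
s=telemetry.sense();print(plane(ray('wrist',(300,187),(s['position'],s['tcp_rot'])),.08))"
python3 -m crank '[[[0.04,-0.5,0],[0,0,0]],[[0,-0.5,0.7],[0,0,0]],[[0,0,0.7],[0,0,0]],[[0,0,0],[0,0,0]],[[0,0,0],[0,0,0]]]' -0.4
python3 - <<'E'
from h import *
s=telemetry.sense(); im=eyes.get_image('wrist'); cv2.imwrite('pics/w2.png',im)
b=orange(im); print(s['position'],b)
for f in(b[0][1],b[0][0][:2]+b[0][0][2:4]/2):
  r=ray('wrist',f,(s['position'],s['tcp_rot'])); print(plane(r,.114),plane(r,.124))
E
```

```text
[0.50741159 0.06955566 0.08      ]
clock: 3.6
position: [0.4701, 0.0773, 0.2028]
tcp_rot: [[1.0, -0.002, -0.001], [-0.002, -1.0, -0.0], [-0.001, 0.0, -1.0]]
force: [-0.4, -0.5, 0.2]
gripper_width: 0.0659
finger_force: 0.0
[0.47007398 0.07726332 0.20280742] [(array([308, 231,  27,  34, 447], dtype=int32), array([321.25055928, 243.91722595]))]
[0.46949817 0.07740895 0.114     ] [0.47218288 0.07735089 0.124     ]
[0.4660186 0.077214  0.114    ] [0.46883356 0.07716324 0.124     ]
```

View pics/w2.png

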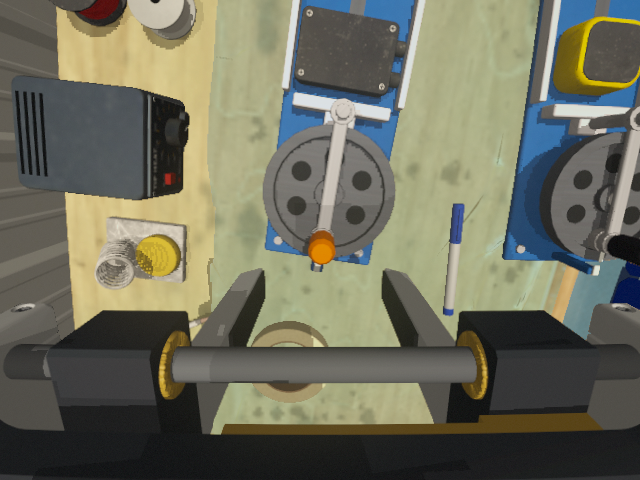

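The knob at (321,247) is centred between the fingers. I descend and grip.

```bash
python3 -m crank '[[[-0.05,0,0.7],[0,0,0]],[[0,0,0.7],[0,0,0]],[[0,0,0.7],[0,0,0]],[[0,0,0.7],[0,0,0]],[[0,0,0.67],[0,0,0]]]' -0.4
python3 -m crank '[[[0,0,0],[0,0,0]],[[0,0,0],[0,0,0]]]'
python3 -m crank '[[[0,0,0],[0,0,0]],[[0,0,0],[0,0,0]],[[0,0,0],[0,0,0]],[[0,0,0],[0,0,0]],[[0,0,0],[0,0,0]]]' 1 25
python3 -m crank '[[[0,0,0],[0,0,0]],[[0,0,0],[0,0,0]]]'
```

```text
clock: 4.15
position: [0.4695, 0.0777, 0.0987]
tcp_rot: [[1.0, -0.002, 0.002], [-0.002, -1.0, 0.0], [0.002, -0.0, -1.0]]
force: [1.0, -0.2, -0.3]
gripper_width: 0.066
finger_force: 0.0
clock: 4.35
position: [0.4691, 0.078, 0.0994]
tcp_rot: [[1.0, -0.001, 0.001], [-0.001, -1.0, 0.0], [0.001, -0.0, -1.0]]
force: [0.4, 0.4, -0.1]
gripper_width: 0.0657
finger_force: 0.0
clock: 4.85
position: [0.4686, 0.0782, 0.0986]
tcp_rot: [[1.0, -0.0, 0.0], [-0.0, -1.0, 0.0], [0.0, -0.0, -1.0]]
force: [-0.5, 0.4, 0.3]
gripper_width: 0.0292
finger_force: 0.0
clock: 5.05
position: [0.4686, 0.0783, 0.0985]
tcp_rot: [[1.0, -0.0, 0.0], [-0.0, -1.0, 0.0], [0.0, -0.0, -1.0]]
force: [-2.0, 0.2, 2.4]
gripper_width: 0.0214
finger_force: 25.0
```

```bash
python3 -c "
import numpy as np
a=np.radians(171.4-np.arange(0,361,15));p=.04*np.c_[np.cos(a),np.sin(a)]
print(np.c_[np.arange(15,361,15),(np.diff(p,axis=0)*[1,-1]/.03).round(2),(p[1:]+[.508,.072]).round(4)])"
```

```text
[[ 1.500e+01  1.000e-01 -3.300e-01  4.713e-01  8.800e-02]
 [ 3.000e+01  1.800e-01 -3.000e-01  4.767e-01  9.700e-02]
 [ 4.500e+01  2.500e-01 -2.400e-01  4.843e-01  1.042e-01]
 [ 6.000e+01  3.000e-01 -1.700e-01  4.934e-01  1.092e-01]
 [ 7.500e+01  3.400e-01 -8.000e-02  5.035e-01  1.118e-01]
 [ 9.000e+01  3.500e-01  1.000e-02  5.140e-01  1.116e-01]
 [ 1.050e+02  3.300e-01  1.000e-01  5.240e-01  1.087e-01]
 [ 1.200e+02  3.000e-01  1.800e-01  5.330e-01  1.033e-01]
 [ 1.350e+02  2.400e-01  2.500e-01  5.402e-01  9.570e-02]
 [ 1.500e+02  1.700e-01  3.000e-01  5.452e-01  8.660e-02]
 [ 1.650e+02  8.000e-02  3.400e-01  5.478e-01  7.650e-02]
 [ 1.800e+02 -1.000e-02  3.500e-01  5.476e-01  6.600e-02]
 [ 1.950e+02 -1.000e-01  3.300e-01  5.447e-01  5.600e-02]
 [ 2.100e+02 -1.800e-01  3.000e-01  5.393e-01  4.700e-02]
 [ 2.250e+02 -2.500e-01  2.400e-01  5.317e-01  3.980e-02]
 [ 2.400e+02 -3.000e-01  1.700e-01  5.226e-01  3.480e-02]
 [ 2.550e+02 -3.400e-01  8.000e-02  5.125e-01  3.220e-02]
 [ 2.700e+02 -3.500e-01 -1.000e-02  5.020e-01  3.240e-02]
 [ 2.850e+02 -3.300e-01 -1.000e-01  4.920e-01  3.530e-02]
 [ 3.000e+02 -3.000e-01 -1.800e-01  4.830e-01  4.070e-02]
 [ 3.150e+02 -2.400e-01 -2.500e-01  4.758e-01  4.830e-02]
 [ 3.300e+02 -1.700e-01 -3.000e-01  4.708e-01  5.740e-02]
 [ 3.450e+02 -8.000e-02 -3.400e-01  4.682e-01  6.750e-02]
 [ 3.600e+02  1.000e-02 -3.500e-01  4.684e-01  7.800e-02]]
```

```bash
python3 -m crank '[[[0.1,-0.33,0],[0,0,0]],[[0.18,-0.3,0],[0,0,0]],[[0.25,-0.24,0],[0,0,0]],[[0,0,0],[0,0,0]]]'
```

```text
clock: 5.45
position: [0.4859, 0.1055, 0.0985]
tcp_rot: [[1.0, 0.001, 0.001], [0.001, -1.0, 0.001], [0.001, -0.001, -1.0]]
force: [1.2, 1.3, 5.0]
gripper_width: 0.0215
finger_force: 25.0
```

```bash
python3 -m crank '[[[0.3,-0.17,0],[0,0,0]],[[0.34,-0.08,0],[0,0,0]],[[0.35,0.01,0],[0,0,0]],[[0,0,0],[0,0,0]]]'; python3 -m crank '[[[0.33,0.1,0],[0,0,0]],[[0.3,0.18,0],[0,0,0]],[[0,0,0],[0,0,0]]]'
```

```text
clock: 5.85
position: [0.5158, 0.1114, 0.0984]
tcp_rot: [[1.0, -0.001, 0.001], [-0.001, -1.0, 0.0], [0.001, -0.0, -1.0]]
force: [2.0, -1.0, 5.8]
gripper_width: 0.0212
finger_force: 25.0
clock: 6.15
position: [0.5344, 0.1024, 0.0985]
tcp_rot: [[1.0, -0.001, 0.001], [-0.001, -1.0, 0.0], [0.001, -0.0, -1.0]]
force: [3.1, -0.5, 3.5]
gripper_width: 0.0215
finger_force: 25.0
```

```bash
python3 -m crank '[[[0.24,0.25,0],[0,0,0]],[[0.17,0.3,0],[0,0,0]],[[0.08,0.34,0],[0,0,0]],[[0,0,0],[0,0,0]]]'; python3 -m crank '[[[-0.01,0.35,0],[0,0,0]],[[-0.1,0.33,0],[0,0,0]],[[-0.18,0.3,0],[0,0,0]],[[0,0,0],[0,0,0]]]'; python3 -c "
from h import *
cv2.imwrite('pics/t2.png',cv2.resize(eyes.get_image('side')[120:270,180:400],None,fx=2.5,fy=2.5))"
```

```text
clock: 6.55
position: [0.5481, 0.0743, 0.0985]
tcp_rot: [[1.0, -0.002, -0.0], [-0.002, -1.0, -0.001], [-0.0, 0.001, -1.0]]
force: [-0.8, -1.7, 5.5]
gripper_width: 0.0212
finger_force: 25.0
clock: 6.95
position: [0.5379, 0.0454, 0.0984]
tcp_rot: [[1.0, -0.001, -0.001], [-0.001, -1.0, -0.0], [-0.001, 0.0, -1.0]]
force: [-4.4, 2.2, 6.0]
gripper_width: 0.0209
finger_force: 25.0
```

View pics/t2.png

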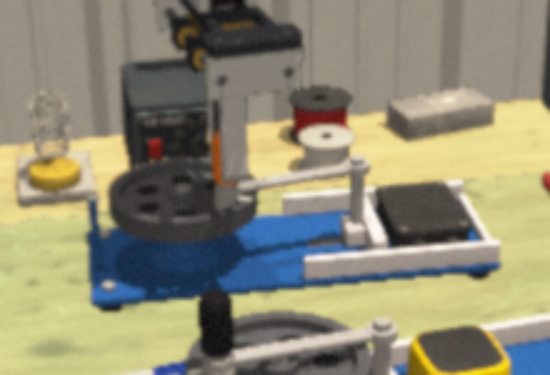

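The side crop shows the knob held at about (218,160) past the half turn. The rod is extended and the box is pushed to the far end at (425,210). I continue.

```bash
python3 -m crank '[[[-0.25,0.24,0],[0,0,0]],[[-0.3,0.17,0],[0,0,0]],[[-0.34,0.08,0],[0,0,0]],[[0,0,0],[0,0,0]]]'; python3 -m crank '[[[-0.35,-0.01,0],[0,0,0]],[[-0.33,-0.1,0],[0,0,0]],[[-0.3,-0.18,0],[0,0,0]],[[0,0,0],[0,0,0]]]'; python3 -m crank '[[[-0.24,-0.25,0],[0,0,0]],[[-0.17,-0.3,0],[0,0,0]],[[0,0,0],[0,0,0]],[[0,0,0],[0,0,0]]]'
```

```text
clock: 7.4
position: [0.5109, 0.0322, 0.0985]
tcp_rot: [[1.0, -0.0, -0.001], [-0.0, -1.0, 0.001], [-0.001, -0.001, -1.0]]
force: [-1.7, 7.1, 1.9]
gripper_width: 0.0213
finger_force: 25.0
clock: 7.8
position: [0.4824, 0.0414, 0.0985]
tcp_rot: [[1.0, 0.001, 0.001], [0.001, -1.0, 0.001], [0.001, -0.001, -1.0]]
force: [2.4, 5.8, -2.2]
gripper_width: 0.021
finger_force: 25.0
clock: 8.2
position: [0.4709, 0.0571, 0.0985]
tcp_rot: [[1.0, -0.0, 0.001], [-0.0, -1.0, 0.0], [0.001, -0.0, -1.0]]
force: [4.5, 2.7, -1.8]
gripper_width: 0.0212
finger_force: 25.0
```

```bash
python3 -m crank '[[[-0.08,-0.34,0],[0,0,0]],[[0,-0.35,0],[0,0,0]],[[0,0,0],[0,0,0]],[[0,0,0],[0,0,0]]]'
```

```text
clock: 8.6
position: [0.4686, 0.0789, 0.0985]
tcp_rot: [[1.0, 0.001, 0.001], [0.001, -1.0, 0.0], [0.001, -0.0, -1.0]]
force: [4.4, 0.8, -0.0]
gripper_width: 0.0214
finger_force: 25.0
```

```bash
python3 -m crank '[[[0,0,0],[0,0,0]],[[0,0,0],[0,0,0]],[[0,0,0],[0,0,0]],[[0,0,0],[0,0,0]],[[0,0,0],[0,0,0]]]' -0.4
python3 -m crank '[[[0,0,-0.6],[0,0,0]],[[0,0,-0.8],[0,0,0]],[[0,0,-0.8],[0,0,0]],[[0,0,-0.8],[0,0,0]],[[0,0,-0.8],[0,0,0]]]'
python3 -m crank '[[[0,0,-0.4],[0,0,0]],[[0,0,0],[0,0,0]],[[0,0,0],[0,0,0]],[[0,0,0],[0,0,0]]]'
python3 - <<'E'
from h import *
s=telemetry.sense(); im=eyes.get_image('wrist'); cv2.imwrite('pics/w3.png',im)
b=orange(im);f=b[0][0][:2]+b[0][0][2:4]/2
for g in (b[0][1],f): print(plane(ray('wrist',g,(s['position'],s['tcp_rot'])),.119))
E
```

```text
clock: 9.1
position: [0.4681, 0.0782, 0.0984]
tcp_rot: [[1.0, -0.0, -0.0], [-0.0, -1.0, -0.0], [-0.0, 0.0, -1.0]]
force: [0.3, 0.2, -0.2]
gripper_width: 0.058
finger_force: 0.0
clock: 9.6
position: [0.468, 0.0782, 0.2134]
tcp_rot: [[1.0, -0.0, -0.0], [-0.0, -1.0, 0.0], [-0.0, -0.0, -1.0]]
force: [0.6, 0.0, -0.2]
gripper_width: 0.0658
finger_force: 0.0
clock: 10.0
position: [0.4676, 0.0781, 0.2232]
tcp_rot: [[1.0, -0.0, -0.002], [-0.0, -1.0, -0.0], [-0.002, 0.0, -1.0]]
force: [0.1, 0.4, 0.1]
gripper_width: 0.0658
finger_force: 0.0
[0.47022463 0.07756863 0.119     ]
[0.46765201 0.0771902  0.119     ]
```

View pics/w3.png

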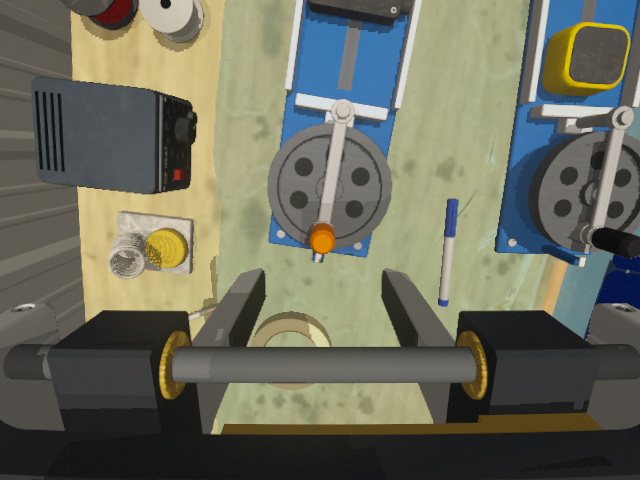

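The knob is back at the pointer (321,240), the pusher is retracted and the box is out at (358,8). The gripper is clear, and feeder B looks unchanged.

```bash
python3 -c "
from rig import bot;print(bot.close_job())"
```

```text
the job is handed in; nothing more can be done
None
```

The orange-knob wheel made one clockwise revolution back to its pointer, the black junction box was pushed out, the knob was released with the gripper clear, and the job is handed in; no verdict was shown.

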